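# Hang the target plate and extend the boom to its mark before the bench camera

### The job

Take the plate with the round eye out of the rack and hang it by its eye on the peg of the telescoping boom, letting it hang freely. Then squeeze the handle with its lock button to release the boom, extend it until the pointer stands at the long mark of the scale, and finish while still holding the handle there with the button squeezed in, for the camera to take its picture (a spring draws the boom back if you let go). Leave everything else on the bench where it is.

Things in the scene. Friction and masses are not known exactly. Their poses are not given: they have to be found in the camera images.
- target: target plate: aluminium, 48 mm wide (y), 6 mm thick (x), 105 mm tall (z), 70 g, with a round 22 mm eye through it (along x) and a printed bull's-eye below; both faces alike. Origin: centre of its lower edge. Stands upright 20 mm deep in one of the rack's slots, lower edge 8 mm above the table; lift straight up. 25 mm free beside both faces above the rack
- eye (a point): centre of the target plate's 22 mm eye, 67 mm above its lower edge, 38 mm below its top edge; axes as target
- boom: the boom stand, fixed to the table: origin under the front part of its white sleeve, on the bar's centre line. x the way it extends, y across. Sleeve from x = -100 to +50 mm, 30 mm wide, 113 to 147 mm above the table. A 12 mm square steel bar slides out of it at 130 mm height; on the bar sit the handle, then 65 mm further out the peg's root block (16 mm square, 18 mm tall)
- rack: white plastic block fixed to the table, 46 mm (its x) x 160 mm (its y) x 28 mm tall, origin under its centre, two upright slots 37 mm either side of its centre along y, for the target plate and the blank, either way round
- peg_mid (a point): point on the axis of the boom's level, 7 mm thick peg, half way along it, 130 mm above the table. Axes are the boom's: x the way it extends, z up; the peg points along -y. Its tip, 26 mm from here along -y, turns up 5 mm (top 8.5 mm above the axis). Its root block ends 26 mm from here along +y. A plate hung by its eye rests with the eye's centre about 7.5 mm below the axis
- handle (a point): grip point of the handle, a black upright block on the sliding bar: 30 mm along the boom, 30 mm across, 117 to 167 mm above the table; this point is on the bar's centre line, 150 mm up, level with the button. Axes as peg_mid. Pinch it from above across y. The scale's top lies 38 mm below this point on the +y side
- button_face (a point): centre of the outer face of the round lock button (18 mm across), in the -y side face of the handle, 6 mm proud of it (36 mm over handle and button). Pressed towards +y it goes in 5 mm and stays 1 mm proud. Squeezing handle and button between the fingers releases the lock; let go, it springs out again
- lock_button (a joint): travel of the lock button: 0 out, 0.005 fully in. The fully retracted boom is locked while the button is out and comes free once it is in by more than 3.5 mm; keep it fully in. Spring: about 6 N to start, 11 N fully in. Squeeze with 20 to 30 N
- boom_arm (a joint): extension of the boom in m: 0 fully in (the start), 0.115 fully out. Locked at 0 it cannot be drawn out (0.5 mm play); released, it follows a pull of 3 to 5 N along its +x, and a weak return spring (2 to 4 N) draws it slowly back as soon as it is let go, so it must be held. Handle, button, peg and pointer move together
- pointer (a point): lower tip of the thin dark pointer blade on the sliding bar, 24 mm ahead of the handle's centre along the boom's x, 30 mm from the bar's centre line on the +y side, just above the scale. Axes as peg_mid
- mark (a point): centre of the one long mark of the scale, a fixed aluminium strip 230 x 26 mm beside the bar on its +y side, top 112 mm above the table, with short black ticks every 10 mm and one thicker mark across its full width. Axes as peg_mid: the pointer is set when it has the same x along the boom. 55 to 95 mm ahead of the pointer at the start; differs each time
- blank: the other plate of the rack: the same 48 x 6 x 105 mm aluminium outline, but solid, with no eye and no rings; origin at the centre of its lower edge; stays in its slot
- oil_bottle: amber glass bottle, 32 mm across, 70 mm tall, not needed; origin under its centre
- slide_box: grey plastic slide box, 32 x 85 x 24 mm tall, not needed; origin under its centre
- objective_case: clear round case with a black lid, 38 mm across, 56 mm tall, not needed; origin under its centre
- dish: glass dish, 59 mm across, 15 mm tall, not needed; origin under its centre
- beaker: glass beaker, 64 mm across, 85 mm tall, not needed; origin under its centre
- eyepiece: black eyepiece, 38 mm across, 46 mm tall, not needed; origin under its centre
Mind the look-alikes: they are no part of the job. Leave any green look-alike of the target alone.

How it is judged:
By the outcome, as a careful person would: the job done as asked, in the order asked, and still so for the second after the job is handed in, while the arm keeps its last pose, push and grip.
It also fails if it takes over 58 s, if anything falls off the work surface, if the arm or the gripper's body presses on something with over 40 N, if the wrist force passes 120 N, or if a joint passes its speed limit or range.

### The arm

A 6-joint arm with a two-finger parallel gripper is mounted at the origin on the work surface. World frame = base frame: x ahead of the robot, y to its left, z up, the work surface at z = 0. Lengths are in m, angles in degrees, forces in N, time in s.
With the tool pointing down it reaches from about 0.325 to 0.775 m from the base axis. Payload 5.5 kg.
Tool frame: the origin (TCP) lies at the centre of the arm's flange, where the gripper is bolted on; the fingertips stand 182 mm ahead of it and the grasp point (between the pads) lies 163 mm ahead of it; z points along the fingers, y is the line along which they close (so a half turn about z gives the same grasp; the last joint's range is limited). The gripper opens to 88 mm and grips with 3 to 60 N. Pads are 20 mm wide; open, the fingers measure 115 mm over their backs; the gripper's body (75 mm by 178 mm) begins 61 mm behind the grasp point.
Start: joints at [60.865, 5.22, 70.514, -0, 104.267, -3.249], TCP at [0.262, 0.54, 0.405] pointing down, gripper open.
Joint ranges: [-164.24, 164.24], [-49.07, 125.15], [9.68, 141.18], [-86.29, 266.29], [3.28, 154.24], [-151.56, 151.56]. Speed limits (degrees/s): [147.25, 147.25, 172.46, 180, 180, 180].

### API

Orientations are given as [roll, pitch, yaw] about the fixed x, y, z axes, in that order (R = Rz(yaw) Ry(pitch) Rx(roll)).
In Python, from station import r gives the robot as it stands. The module is installed in compiled form; this text tells all that it offers. Calls block until the motion is done:
- r.reach(position, orientation): joint-space move of the TCP to a pose.
- r.servo_line(position, rotation=None, speed=0.15): straight line of the TCP; rotation=None keeps the orientation; speed is the mean speed in m/s.
- r.move_joints(angles): joint-space move.
- r.let_go() and r.grab(squeeze=None): open the fingers fully, or close them until they stop; squeeze is the grip in N (None keeps the last).
- r.wait(seconds).
- r.inverse_kinematics(position, orientation): joint angles nearest the present ones, or None.
- r.sense(): the state.
- r.snapshot(name): name is "scene" or "top"; returns a dict with "frame" (480x640x3 uint8, red, green, blue), "fx", "fy", "cx", "cy" (pixels), "dist_coeffs" ([k1, k2, p1, p2, k3] as OpenCV has them; the pictures are not rectified), "R" (3x3) and "t" (3): a world point X has camera coordinates R X + t. Camera axes: x right, y down, z forward; pixel columns grow to the right and rows downward; lengths in m; the calibration is good to about 2 mm. A picture is of the moment at which its call begins. There is no depth.
A pose or a line that the arm cannot do raises r.IKError and nothing moves.
- r.hand_in(): hands the job in; it is judged then, once.
The state is a dict: "clock": time; "joints": joint angles; "joint_vel": joint speeds; "joint_torque": joint torques, N m; "tcp_pos": TCP position; "orientation": TCP orientation; "contact_force": force on the tool from outside, world axes, zero at the start; "torque": the same for the moment, N m; "opening": finger opening in m; "gripper_force": force on a finger pad.
Only numpy, scipy, OpenCV 4.12 (cv2) and the standard library are available. Lean on these libraries where they do the work, as an engineer would, in place of code of your own. Each camera call takes 0.05 s, during which the arm holds its last target. There are 200 camera calls.

## Working session

There is one attempt and no reset: what is moved stays moved. The work goes in short steps, each a Python script; the robot and the scene stay as the last script left them, time stands still between calls to the robot, and variables do not carry over. Pictures are saved under pics/ and viewed, at most 10 in all, crops included, and the job is handed in when it is done.

```bash
mkdir -p pics; python3 - <<'E'
from station import r
import cv2,pickle
for n in("scene","top"):
    s=r.snapshot(n);pickle.dump(s,open(n+".pkl","wb"))
    cv2.imwrite(f"pics/{n}0.png",s["frame"][:,:,::-1]);print(n,s["fx"],s["cx"],s["cy"],s["dist_coeffs"],s["R"],s["t"])
print(r.sense())
E
```

```text
scene 525.5099446951549 316.77631730994574 235.45280942864258 [0.03290579 0.         0.         0.         0.        ] [[-0.85936233  0.51092654  0.02122389]
 [ 0.3082573   0.5507015  -0.77569665]
 [-0.40801204 -0.66006206 -0.63074896]] [ 0.46221059 -0.05257746  1.25387127]
top 616.9647173808319 321.812144637146 237.8680374533114 [0.06210609 0.         0.         0.         0.        ] [[ 8.60791333e-04 -9.99987594e-01  4.90614624e-03]
 [-9.87582910e-01 -1.62083100e-03 -1.57090320e-01]
 [ 1.57096324e-01 -4.71000419e-03 -9.87572054e-01]] [-0.01864541  0.55118979  1.5582968 ]
{'clock': 0.1, 'joints': array([ 6.08660874e+01,  5.25866518e+00,  7.05727303e+01,  6.97704375e-04,
        1.04267171e+02, -3.24976189e+00]), 'joint_vel': array([-0.12577377, -0.10505375, -0.12956002,  0.03936815,  0.05769287,
        0.07199095]), 'joint_torque': array([ 2.98837112e-03, -4.47855270e+01, -4.07572353e+01,  7.00868201e-02,
        2.82853644e-02, -7.26239523e-05]), 'tcp_pos': array([0.26196863, 0.53985027, 0.40364321]), 'orientation': array([-1.79901631e+02, -6.26298017e-03,  1.54116015e+02]), 'contact_force': array([0.79371427, 0.79287246, 0.76670408]), 'torque': array([0.01510931, 0.01928208, 0.02224334]), 'gripper_force': 0.0, 'opening': 0.08763726199051873}
```

View pics/scene0.png

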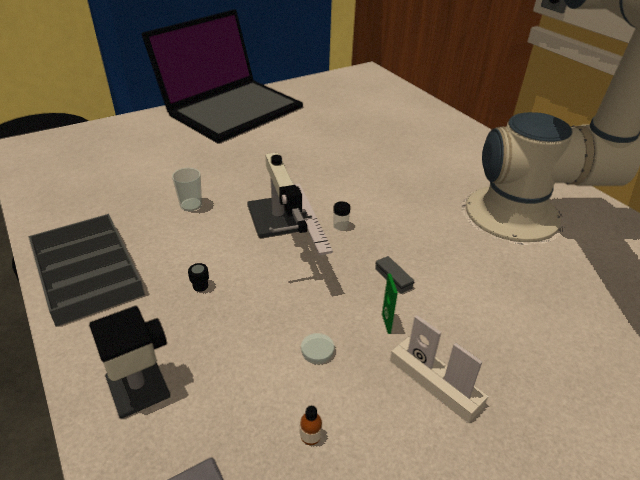

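View pics/top0.png

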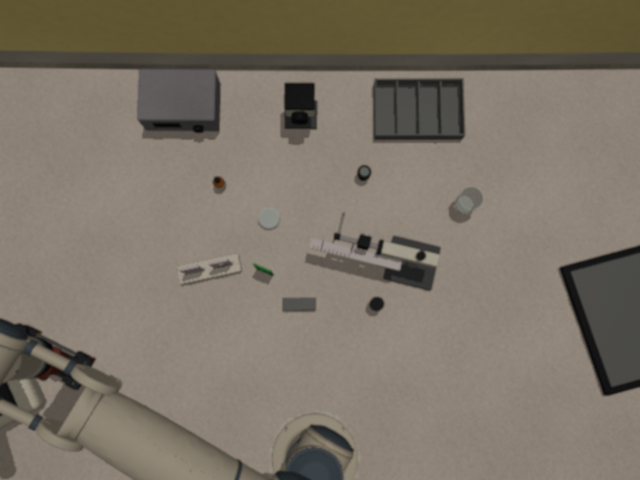

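The scene view shows the target (bull's-eye plate) at about (423,345) in the rack and the blank at (462,370). The green look-alike is at (390,305), and the boom's handle and peg are near (300,210). In the top view the rack is at (209,269), with the target on the right at (221,264), the handle at (364,242), the peg at (340,225) and the scale at (315,246). Next I'll look at enlarged crops.

```bash
python3 - <<'E'
import cv2,pickle,numpy as np
T=pickle.load(open("top.pkl","rb"))["frame"][:,:,::-1];S=pickle.load(open("scene.pkl","rb"))["frame"][:,:,::-1]
def c(I,x,y,w,h,k):return cv2.resize(I[y:y+h,x:x+w],None,fx=k,fy=k,interpolation=cv2.INTER_CUBIC)
cv2.imwrite("pics/topc.png",np.vstack([c(T,300,205,145,52*1,5.5)[:, :797],c(T,300,205+30,145,55,5.5)[:, :797]])[:590])
cv2.imwrite("pics/scc.png",np.hstack([c(S,240,145,100,145,4),c(S,380,280,110,145,3.6363)[:, :400][:580] if 0 else cv2.resize(c(S,385,290,100,145,4),(400,580))]))
E
```

```text
(no output)
```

View pics/topc.png

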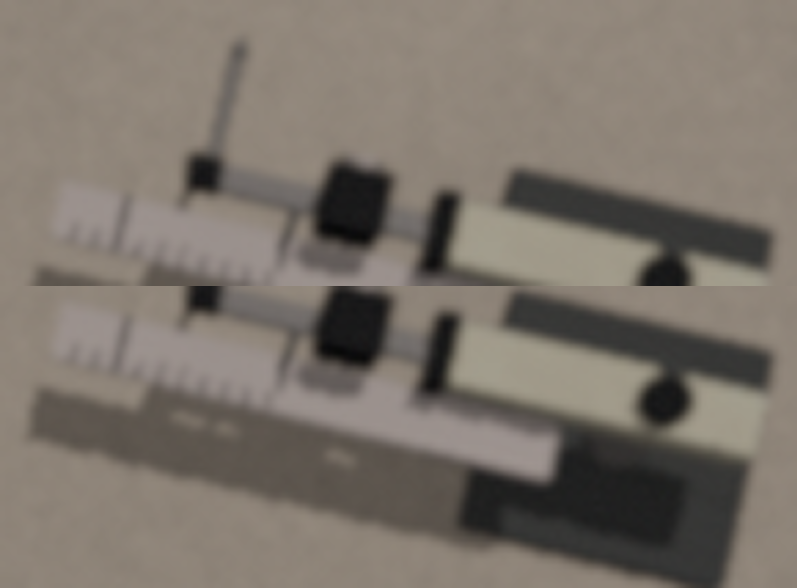

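View pics/scc.png

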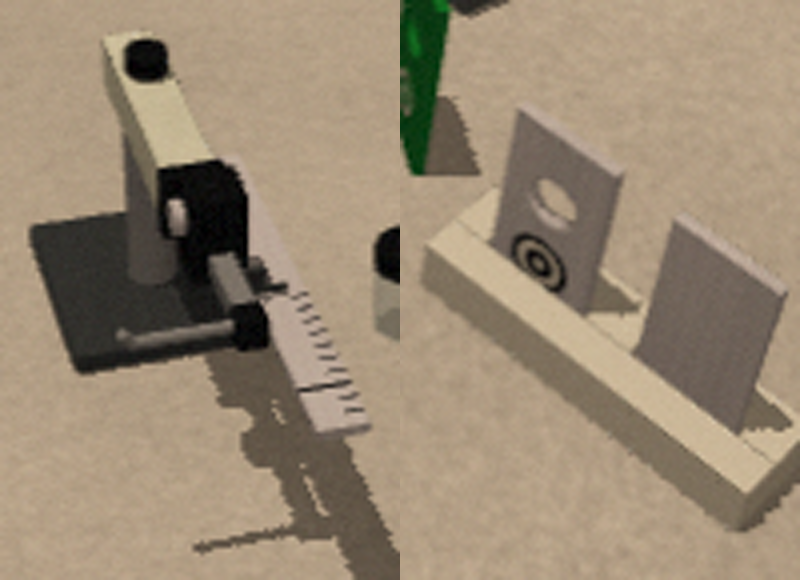

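The crops give these positions. In the top crop, the peg runs from the root (215,155) to the tip (240,43), the root block is at (203,172), the handle at (353,202), the pointer blade at (290,237) and the long mark at (123,222). In the scene crop, the peg tip is at (122,337), the root block at (249,326), the eye at (553,203), and the plate's top corners at (521,106) and (622,176).

```bash
cat > h.py <<'E'
import cv2,pickle,numpy as np
def K(s):return np.array([[s["fx"],0,s["cx"]],[0,s["fy"],s["cy"]],[0,0,1.]])
def ray(s,p):
    u=cv2.undistortPoints(np.array([[p]],float),K(s),np.array(s["dist_coeffs"])).ravel()
    R=np.array(s["R"]);return -R.T@np.array(s["t"]),R.T@np.array([*u,1])
def plane(s,p,z):
    o,d=ray(s,p);return o+d*(z-o[2])/d[2]
def tri(a,p,b,q):
    o,d=ray(a,p);O,D=ray(b,q);k=np.linalg.lstsq(np.c_[d,-D],O-o,rcond=None)[0]
    A,B=o+d*k[0],O+D*k[1];return (A+B)/2,np.linalg.norm(A-B)*1e3
def proj(s,X):
    return cv2.projectPoints(np.array([X],float),cv2.Rodrigues(np.array(s["R"]))[0],np.array(s["t"]),K(s),np.array(s["dist_coeffs"]))[0].ravel()
def blobs(m,x,y,w,h,amin=8):
    M=np.zeros(m.shape,np.uint8);M[y:y+h,x:x+w]=m[y:y+h,x:x+w]
    return sorted([c for c in cv2.findContours(M,cv2.RETR_LIST,cv2.CHAIN_APPROX_NONE)[0] if cv2.contourArea(c)>=amin],key=cv2.contourArea)[::-1]
T=pickle.load(open("top.pkl","rb"));S=pickle.load(open("scene.pkl","rb"))
E
python3 - <<'E'
from h import *
np.set_printoptions(precision=4,suppress=True)
F=T["frame"].astype(int);G=S["frame"].astype(int)
def show(n,cs,k=4):
    for c in cs[:k]:
        (cx,cy),(w,h),a=cv2.minAreaRect(c);print(n,round(cx,1),round(cy,1),round(w,1),round(h,1),round(a,1),cv2.contourArea(c))
show("rack top",blobs((F.min(2)>150)|(F.sum(2)>480),165,240,90,60))
show("scale",blobs(F[...,2]>140,300,225,110,60))
show("dark",blobs(F.max(2)<50,325,225,60,35))
show("scene dark",blobs(G.max(2)<45,275,180,40,60))
print(F[264:266,205:240].sum(2)//3);print(F[248,305:320],F[260,160])
def t(u,v):return ((u+.5)/5.5-.5+300,(v+.5)/5.5-.5+205)
def s1(u,v):return ((u+.5)/4-.5+240,(v+.5)/4-.5+145)
def s2(u,v):return ((u-400+.5)/4-.5+385,(v+.5)/4-.5+290)
print("peg tip",tri(T,t(240,44),S,s1(122,335)))
print("root block top",tri(T,t(203,172),S,s1(249,312)))
print("handle top plane",plane(T,t(353,200),.167))
print("plate top",tri(T,(221,264),S,s2(571.5,140)))
a,b=plane(S,s2(521,106),.113),plane(S,s2(622,176),.113);print("plate top corners",a,b,np.linalg.norm(a-b))
print("eye at z75",plane(S,s2(553,203),.075))
m=tri(T,t(123,223),S,s1(321,386));p=tri(T,t(283,265),S,s1(285,288));print("mark",m,"pointer",p)
for A,B in(((66,182),(560,265)),):
    pass
y2=lambda v:v-286+165
L=[plane(T,t(*q),.112) for q in((66,182),(560,y2(430)),(55,240),(553,y2(482)))]
for i in(0,2):
    d=L[i]-L[i+1];print("scale edge",L[i],np.degrees(np.arctan2(d[1],d[0])),np.linalg.norm(d))
d=plane(T,t(240,44),.13)-plane(T,t(215,150),.13);print("peg dir",np.degrees(np.arctan2(d[1],d[0])))
E
```

```text
scale 375.6 258.8 47.5 6.4 14.6 121.0
scale 334.2 246.8 20.4 4.5 11.3 30.0
scale 315.9 242.3 7.6 3.8 18.4 20.5
dark 363.5 242.0 11.1 12.6 15.9 112.5
dark 379.4 247.0 3.1 12.7 11.3 26.0
dark 337.0 236.0 4.0 4.0 90.0 14.0
scene dark 288.7 209.3 47.7 31.8 84.8 695.0
scene dark 283.5 198.5 7.0 11.0 -0.0 56.0
scene dark 306.0 214.5 5.0 8.0 90.0 17.0
[[150 150 148 140 128 117 108  99  95  90  86  81  79  81  88  95  92  84
   74  64  59  59  60  67  70  74  83 109 134 145 148 146 145 142 131]
 [150 150 148 140 126 107  91  80  74  71  70  68  68  71  78  82  77  66
   60  57  62  66  68  74  82  90 105 125 141 147 149 149 149 148 139]]
[[145 134 122]
 [143 133 122]
 [143 132 121]
 [142 131 121]
 [142 133 123]
 [143 133 125]
 [140 130 124]
 [134 125 119]
 [133 124 119]
 [142 133 129]
 [145 136 131]
 [138 129 125]
 [134 126 122]
 [144 134 131]
 [147 138 134]] [142 133 121]
peg tip (array([ 0.5994, -0.0702,  0.1374]), np.float64(0.280465828142303))
root block top (array([ 0.5413, -0.0536,  0.14  ]), np.float64(0.9093467338106452))
handle top plane [ 0.5243 -0.1178  0.167 ]
plate top (array([0.4748, 0.233 , 0.1031]), np.float64(2.9498396543984247))
plate top corners [0.4868 0.2162 0.113 ] [0.4757 0.2638 0.113 ] 0.048870082598050764
eye at z75 [0.4823 0.2392 0.075 ]
mark (array([ 0.5224, -0.0183,  0.113 ]), np.float64(1.102933309309651)) pointer (array([ 0.5019, -0.0894,  0.1162]), np.float64(1.4483810940449648))
scale edge [0.5408 0.0078 0.112 ] 75.50948357542013 0.2292137628597415
scale edge [0.5143 0.0126 0.112 ] 76.31860724562297 0.22970103847414794
peg dir -13.269873298517256
```

```bash
python3 - <<'E'
from h import *
np.set_printoptions(precision=4,suppress=True)
F=T["frame"].astype(int)
m=((F.sum(2)>423)).astype(np.uint8);m=cv2.morphologyEx(m,cv2.MORPH_OPEN,np.ones((3,3)))
c=blobs(m,165,240,85,60)
P=np.vstack(c[:6]);q=cv2.boxPoints(cv2.minAreaRect(P));print([round(cv2.contourArea(k)) for k in c],q)
W=np.array([plane(T,p,.028) for p in q]);print(W,W.mean(0))
for i in range(2):
    d=W[i+1]-W[i];print(np.linalg.norm(d),np.degrees(np.arctan2(d[1],d[0])))
I=cv2.resize(T["frame"][240:300,170:280,::-1],None,fx=7,fy=7,interpolation=cv2.INTER_CUBIC)
I=cv2.convertScaleAbs(I,alpha=1.4)
cv2.imwrite("pics/rack.png",I)
for y in(.2162,):
    pass
for X in((.4868,.2162,.113),(.4757,.2638,.113),(.4812,.24,.113),(.4812,.24,.028)):print((proj(T,X)-[170,240]+.5)*7-.5)
E
```

```text
[127, 98, 14, 8] [[176.439  266.0488]
 [236.6049 253.1561]
 [240.1024 269.4781]
 [179.9366 282.3708]]
[[0.4791 0.3586 0.028 ]
 [0.513  0.2041 0.028 ]
 [0.4703 0.194  0.028 ]
 [0.4368 0.3479 0.028 ]] [0.4748 0.2761 0.028 ]
0.15817484679832228 -77.64901466063742
0.04388341468218769 -166.7715043899266
[401.116  136.7865]
[264.2361 168.0754]
[332.7519 152.5541]
[370.0585 179.919 ]
```

View pics/rack.png

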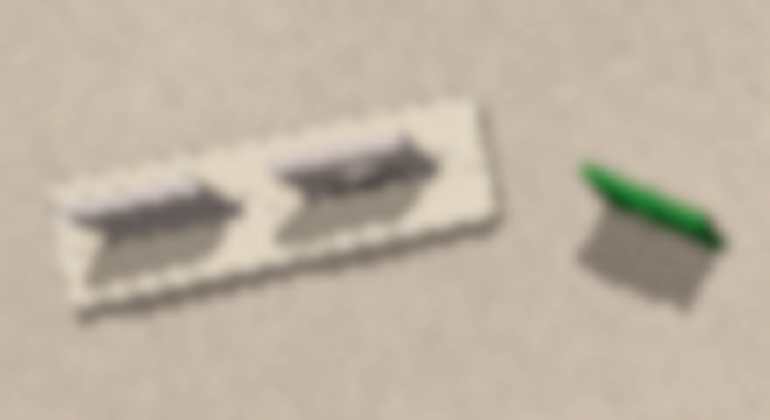

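The rack crop shows the rack's corners and the target's bright top edge from (275,170) to (405,145), which matches the scene ray estimate to about 2 mm. That's close enough, so I'll grasp the plate.

```bash
python3 - <<'E'
from h import *
from station import r
np.set_printoptions(precision=4,suppress=True)
print("plate top tri",tri(T,((340+.5)/7-.5+170,(158+.5)/7-.5+240),S,(427.4,324.6)))
O=[180,0,102.9];P=np.array([.482,.240,.278])
r.reach(P+[0,0,.09],O);r.servo_line(P,speed=.08)
a=r.sense();r.grab(25);b=r.sense()
print(a["tcp_pos"],a["contact_force"],b["contact_force"],b["opening"],b["gripper_force"])
if .003<b["opening"]<.010:
    r.servo_line(P+[0,0,.13],speed=.1);r.wait(.3)
for n in("scene","top"):
    s=r.snapshot(n);pickle.dump(s,open(n+"1.pkl","wb"))
c=r.sense();print(c["tcp_pos"],c["orientation"],c["opening"],c["contact_force"],c["clock"],c["joints"])
S1=pickle.load(open("scene1.pkl","rb"))["frame"];T1=pickle.load(open("top1.pkl","rb"))["frame"]
cv2.imwrite("pics/lift.png",np.hstack([cv2.resize(S1[220:400,360:500],None,fx=3,fy=3),cv2.resize(T1[220:300,170:290],None,fx=3,fy=3,interpolation=2).repeat(1,0)[:540] if 0 else cv2.resize(T1[200:335,170:260],(360,540))])[:,:,::-1])
E
```

```text
plate top tri (array([0.4793, 0.2381, 0.1104]), np.float64(0.6949335631277159))
[0.4822 0.2401 0.2788] [1.0739 0.509  0.7573] [-0.3556  0.0107  0.18  ] 0.005972764657918793 24.994388222694397
[0.482  0.24   0.4079] [-179.9935    0.0006  102.9015] 0.005731968091684688 [ 0.515  -0.4141 -1.439 ] 5.8417 [ 22.8506  -4.2401  79.6931   0.0006 104.5535   9.9493]
```

View pics/lift.png

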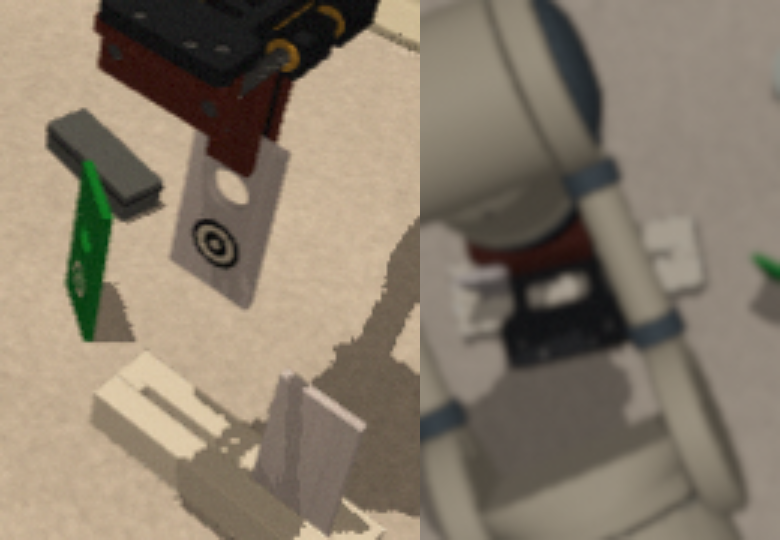

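The lift view shows the target held upright in the fingers, with the eye at crop (232,184), the bull's-eye at (216,243) and the lower corners at (172,258) and (247,307). The blank is still in its slot. Next I'll measure the eye relative to the hand and move it to the front of the peg.

```bash
python3 - <<'E'
from h import *
from station import r
np.set_printoptions(precision=4,suppress=True)
S1=pickle.load(open("scene1.pkl","rb"))
tp=np.array([.482,.24,.4079]);a=np.radians(12.9);n=np.array([np.cos(a),np.sin(a),0]);w=np.array([-n[1],n[0],0])
def pl(u,v,off=.003):
    o,d=ray(S1,((u+.5)/3-.5+360,(v+.5)/3-.5+220));X=o+d*((tp+n*off-o)@n)/(d@n);return (X-tp)@w,X[2]-tp[2]
for q in((216,243),(172,258),(247,307)):print(q,pl(*q))
print("eye exp z rel tcp",-.182+.017-.038)
th=np.radians(76.2);bx=np.array([np.cos(th),np.sin(th),0]);m=np.array([np.sin(th),-np.cos(th),0])
pm=np.array([.5743,-.0623,.130]);O=[180,0,76.2]
g=pm+m*.06+[0,0,.203+.0025]
r.reach(g+[0,0,.10],O);r.servo_line(g,speed=.12);r.wait(.3)
s=r.snapshot("scene");pickle.dump(s,open("scene2.pkl","wb"));t=r.snapshot("top");pickle.dump(t,open("top2.pkl","wb"))
c=r.sense();print(c["tcp_pos"],c["orientation"],c["clock"],c["opening"],c["joints"])
u,v=proj(s,pm).astype(int);print(u,v)
cv2.imwrite("pics/pre.png",np.hstack([cv2.resize(s["frame"][v-70:v+80,u-70:u+60],None,fx=3.8,fy=3.8,interpolation=2)])[:,:,::-1])
print("origin",u-70,v-70)
E
```

```text
(216, 243) (np.float64(0.0003678008251709571), np.float64(-0.23797889927860966))
(172, 258) (np.float64(-0.022171810026333647), np.float64(-0.266520007054253))
(247, 307) (np.float64(0.02475581795347997), np.float64(-0.2651806165897665))
eye exp z rel tcp -0.20299999999999999
[ 0.6326 -0.0766  0.3357] [179.9787  -0.0017  76.1981] 8.55 0.0058072705592438845 [-9.9661 10.791  71.4001  0.0003 97.7875  3.8358]
284 229
origin 214 159
```

View pics/pre.png

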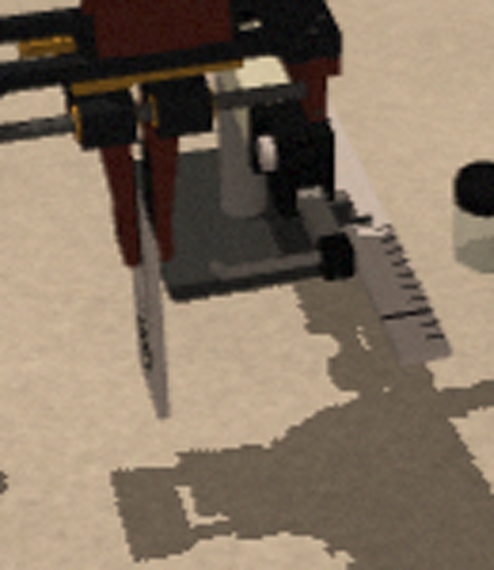

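The pre-insertion view shows the plate beyond the peg tip, with its lower near corner at (165,415), its lower left corner at (152,385), the peg tip at (217,268) and the root block at (337,257). I'll check the eye's height against the projections.

```bash
python3 - <<'E'
from h import *
np.set_printoptions(precision=1,suppress=True)
s=pickle.load(open("scene2.pkl","rb"));tp=np.array([.6326,-.0766,.3357])
th=np.radians(76.2);bx=np.array([np.cos(th),np.sin(th),0]);m=np.array([np.sin(th),-np.cos(th),0])
f=lambda X:(proj(s,X)-[214,159]+.5)*3.8-.5
for z in(-.2708,-.2655):print(z,[f(tp+bx*a*.024+m*b*.003+[0,0,z]) for a in(1,-1) for b in(1,-1)])
pm=np.array([.5743,-.0623,.130])
print("tip top",f(pm+m*.026+[0,0,.0085]),"tip axis",f(pm+m*.026),"root end of peg",f(pm-m*.026),"peg/eye at plate now, axis",f(pm+m*.06),"block top",f(pm-m*.034+[0,0,.009]))
g=cv2.cvtColor(s["frame"],cv2.COLOR_RGB2GRAY);print(g[255:272,250:264])
E
```

```text
-0.2708 [array([159. , 423.5]), array([171. , 421.3]), array([139.8, 361.9]), array([151.3, 359.8])]
-0.2655 [array([158.4, 415.6]), array([170.4, 413.4]), array([139.2, 354.1]), array([150.8, 352. ])]
tip top [216.2 265.2] tip axis [216.8 278.9] root end of peg [319.9 261.4] peg/eye at plate now, axis [147.9 290.6] block top [335.6 244.3]
[[175 113  58  51  94 105  98 115 163 173 172 173 176 178]
 [175 143  98  77 101 101 101 119 165 178 178 177 174 177]
 [174 147  99  98 100 102  97 101 163 178 178 172 171 176]
 [178 178 113  98 104 107 101 103 163 177 180 179 178 176]
 [174 179 143 110 102 102 102 102 161 176 181 186 180 178]
 [179 180 147 109 100 102 102 102 162 171 176 180 179 173]
 [179 177 174 126 103 103 100 101 148 171 175 175 180 176]
 [178 179 173 148 113 102 104 103 152 173 177 179 181 178]
 [179 180 178 142 108 100 101 100 152 175 174 174 175 174]
 [177 179 180 175 125 105 102 103 148 168 176 176 169 170]
 [180 180 177 176 138 106 104 101 130 167 176 176 176 174]
 [181 180 181 181 153 113 105 104 130 167 174 173 177 177]
 [175 179 178 176 175 124 102 104 134 164 171 174 177 173]
 [177 179 176 177 177 126 105 107 134 167 174 177 177 179]
 [179 177 174 175 174 164 145 157 171 177 174 175 175 176]
 [177 172 170 175 175 182 172 174 177 176 183 179 175 178]
 [173 173 174 176 178 182 178 179 175 178 180 181 179 175]]
```

```bash
python3 - <<'E'
from h import *
from station import r
np.set_printoptions(precision=3,suppress=True)
th=np.radians(76.2);m=np.array([np.sin(th),-np.cos(th),0]);pm=np.array([.5743,-.0623,.130])
base=pm+[0,0,.2045];f0=r.sense()["contact_force"];ok=True
for d in(.045,.030,.022,.010,.0):
    r.servo_line(base+m*d,speed=.05);c=r.sense();df=c["contact_force"]-f0;print(d,df,c["opening"],c["tcp_pos"])
    if np.linalg.norm(df)>4: ok=False;break
if ok:
    for dz in(-.004,-.006,-.0075,-.009,-.0105):
        r.servo_line(base+[0,0,dz],speed=.04);r.wait(.15);c=r.sense();df=c["contact_force"]-f0;print(dz,df)
        if df[2]>2.0:break
s=r.snapshot("scene");pickle.dump(s,open("scene3.pkl","wb"));print(r.sense()["clock"])
cv2.imwrite("pics/hung.png",cv2.resize(s["frame"][159:309,214:344],None,fx=3.8,fy=3.8,interpolation=2)[:,:,::-1])
E
```

```text
0.045 [-0.507  0.419 -0.137] 0.0061360947649126505 [ 0.618 -0.073  0.335]
0.03 [0.47  0.337 0.512] 0.006168765605668335 [ 0.603 -0.069  0.335]
0.022 [ 0.184 -0.296 -0.222] 0.00600524940242846 [ 0.595 -0.067  0.335]
0.01 [ 0.479  0.39  -0.803] 0.005825530458037663 [ 0.584 -0.065  0.335]
0.0 [-0.838 -1.207  0.915] 0.006056692239919364 [ 0.574 -0.062  0.335]
-0.004 [ 0.357 -0.971  0.297]
-0.006 [-0.37  -0.708 -0.971]
-0.0075 [-0.39   0.555  0.447]
-0.009 [-0.216 -0.001  0.167]
-0.0105 [-2.828 -0.897  7.778]
12.55
```

View pics/hung.png

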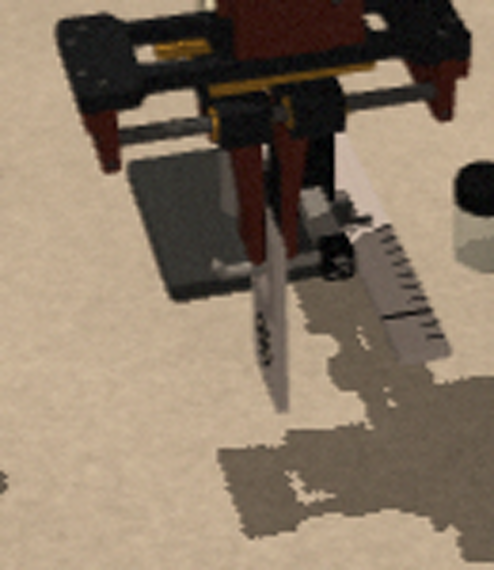

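The peg passes through the eye (its tip shows at (218,266) and the plate at (270,330)), and the contact force confirms the seating. I'll release the plate, then look again.

```bash
python3 - <<'E'
from h import *
from station import r
np.set_printoptions(precision=3,suppress=True)
p=np.array(r.sense()["tcp_pos"])
b=np.array([.5743,-.0623,.130+.2045-.0095]);r.servo_line(b,speed=.03);r.let_go();r.wait(.2);r.servo_line(b+[0,0,.10],speed=.12)
h=np.array([.525,-.1172,0]);r.reach(h+[0,0,.43],[180,0,76.2]);r.wait(.5)
S3=[]
for n in("scene","top"):
    s=r.snapshot(n);pickle.dump(s,open(n+"4.pkl","wb"));S3.append(s)
c=r.sense();print(c["clock"],c["tcp_pos"],c["contact_force"])
cv2.imwrite("pics/free.png",np.hstack([cv2.resize(S3[0]["frame"][159:309,214:344],None,fx=3.8,fy=3.8,interpolation=2),cv2.resize(S3[1]["frame"][190:290,300:353],None,fx=5.7,fy=5.7,interpolation=2)])[:,:,::-1])
E
```

```text
16.2917 [ 0.525 -0.117  0.43 ] [-0.67   0.932  0.578]
```

View pics/free.png

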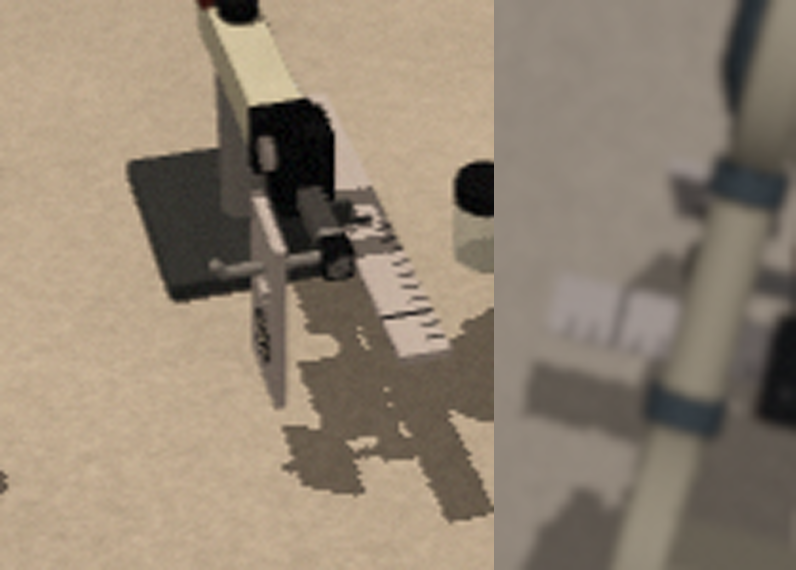

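The plate now hangs freely on the peg between the root block and the upturned tip (plate at (268,300), peg tip at (217,266)). Next I'll squeeze the handle and pull.

```bash
python3 - <<'E'
from h import *
from station import r
np.set_printoptions(precision=4,suppress=True)
th=np.radians(76.2);bx=np.array([np.cos(th),np.sin(th),0]);m=np.array([np.sin(th),-np.cos(th),0])
h=np.array([.525,-.1172,.313])+m*.0005
def F():
    c=np.mean([(r.wait(.05),r.sense()["contact_force"])[1] for _ in range(4)],0);return np.array([c@bx,c@m,c[2]])
f0=F();r.servo_line(h,speed=.12);f1=F();r.grab(27);r.wait(.3);c=r.sense();f=F()
print(f0,f1,"grab",f,c["opening"],c["gripper_force"],c["tcp_pos"],c["clock"])
if .029<c["opening"]<.033 and np.abs(f).max()<25:
    for d in(.003,.010):
        r.servo_line(h+bx*d,speed=.04);f=F();c=r.sense();print(d,f,c["opening"],c["tcp_pos"])
        if abs(f[0])>12:break
print(r.sense()["clock"])
E
```

```text
[ 0.2637 -0.1223  0.057 ] [-0.0637  0.1707 -0.2517] grab [ 0.1808  5.2633 -2.6498] 0.03111699421826809 26.997653245925903 [ 0.5257 -0.1174  0.3129] 19.0333
0.003 [-1.8531  5.1075 -3.0006] 0.03121046939207428 [ 0.5263 -0.1148  0.3129]
0.01 [-2.0192  5.6771 -2.9058] 0.03106754360664208 [ 0.528  -0.108   0.3129]
20.2083
```

The boom is released (2 N pull, button in). Before pulling further I'll get the pointer-to-mark distance precisely from brightness profiles along the scale.

```bash
cat >> h.py <<'E'
th=np.radians(76.2);bx=np.array([np.cos(th),np.sin(th),0]);m=np.array([np.sin(th),-np.cos(th),0]);H=np.array([.525,-.1172,0])
def profile(s,lat,z,xs):
    g=cv2.cvtColor(s["frame"],cv2.COLOR_RGB2GRAY).astype(np.float32)
    P=np.array([[proj(s,H+bx*x-m*y+[0,0,z]) for x in xs] for y in lat],np.float32)
    return cv2.remap(g,P,None,cv2.INTER_LINEAR)
def dip(xs,p):
    k=p.argmin();b=np.percentile(p[max(0,k-10):k+11],80);w=np.clip(b-p,0,None)*(np.abs(xs-xs[k])<.004);return (w*xs).sum()/w.sum(),b-p[k]
E
python3 - <<'E'
from h import *
np.set_printoptions(precision=1,suppress=True,linewidth=200)
for n,s in(("top",T),("scene",S)):
    for y in(.018,.021,.024,.027,.030,.033,.036,.039):
        xm=np.arange(.085,.107,.0005);xp=np.arange(.012,.036,.0005)
        a=dip(xm,profile(s,[y],.112,xm)[0]);b=dip(xp,profile(s,[y],.114,xp)[0])
        print(n,y,"mark %.1f depth %.0f | pointer %.1f depth %.0f | diff %.1f"%(a[0]*1e3,a[1],b[0]*1e3,b[1],(a[0]-b[0])*1e3))
E
```

```text
top 0.018 mark 96.7 depth 19 | pointer 13.3 depth 16 | diff 83.4
top 0.021 mark 96.5 depth 21 | pointer 13.2 depth 17 | diff 83.3
top 0.024 mark 96.3 depth 22 | pointer 13.2 depth 18 | diff 83.1
top 0.027 mark 96.2 depth 21 | pointer 22.6 depth 15 | diff 73.7
top 0.03 mark 96.4 depth 20 | pointer 23.3 depth 11 | diff 73.2
top 0.033 mark 96.4 depth 21 | pointer 25.8 depth 7 | diff 70.6
top 0.036 mark 96.3 depth 18 | pointer 34.6 depth 10 | diff 61.7
top 0.039 mark 96.5 depth 11 | pointer 34.5 depth 10 | diff 62.0
scene 0.018 mark 94.3 depth 130 | pointer 13.3 depth 2 | diff 81.1
scene 0.021 mark 94.6 depth 98 | pointer 16.6 depth 62 | diff 78.0
scene 0.024 mark 94.5 depth 70 | pointer 17.5 depth 61 | diff 77.0
scene 0.027 mark 94.1 depth 112 | pointer 18.1 depth 59 | diff 76.0
scene 0.03 mark 94.6 depth 127 | pointer 17.5 depth 64 | diff 77.1
scene 0.033 mark 94.9 depth 98 | pointer 27.7 depth 54 | diff 67.2
scene 0.036 mark 94.5 depth 71 | pointer 34.6 depth 66 | diff 59.9
scene 0.039 mark 94.2 depth 92 | pointer 26.0 depth 76 | diff 68.2
```

```bash
python3 - <<'E'
from h import *
from station import r
np.set_printoptions(precision=4,suppress=True)
h=np.array([.525,-.1172,.313])+m*.0005
def F():
    c=np.mean([(r.wait(.05),r.sense()["contact_force"])[1] for _ in range(4)],0);return np.array([c@bx,c@m,c[2]])
lat=0.
for d in(.03,.05,.065,.072):
    r.servo_line(h+bx*d+m*lat,speed=.05);f=F();c=r.sense();print(d,f,c["opening"],(c["tcp_pos"]-h)@bx,(c["tcp_pos"]-h)@m)
    if np.linalg.norm(f)>20:break
r.wait(.8)
s=r.snapshot("scene");pickle.dump(s,open("scene5.pkl","wb"));t=r.snapshot("top");pickle.dump(t,open("top5.pkl","wb"))
u,v=proj(s,H+bx*.096+[0,0,.112]).astype(int)-[65,60];print(u,v,r.sense()["clock"],r.sense()["contact_force"])
cv2.imwrite("pics/pull.png",np.hstack([cv2.resize(s["frame"][v:v+110,u:u+100],None,fx=5,fy=5,interpolation=2),cv2.resize(t["frame"][215:325,300:360],None,fx=5,fy=5,interpolation=2)])[:,:,::-1])
E
```

```text
0.03 [-2.5123  5.7417 -2.9425] 0.030737579121389743 0.029501617516665763 0.00028809053263582196
0.05 [-2.0121  5.92   -2.684 ] 0.03076036813133869 0.04939047887371479 0.00032518995244354594
0.065 [-2.5024  5.9886 -2.5969] 0.030946989801903826 0.06430592247236327 0.00035917610967718287
0.072 [-2.6464  5.8665 -2.8957] 0.030751943774617135 0.07129701140285087 0.00038013738307218883
241 184 23.75 [ 5.639  -3.7926 -2.7329]
```

View pics/pull.png

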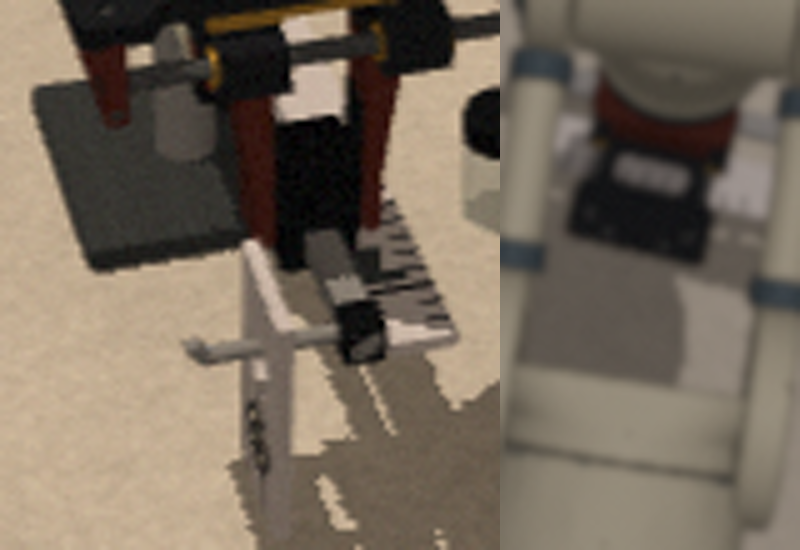

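The boom is out 71 mm, the plate is still hanging with the button in, and the pointer blade (tip near (400,275)) stands just short of the long mark (from (370,290) to (415,280)). I'll read the remaining gap numerically from the rectified scale.

```bash
python3 - <<'E'
from h import *
np.set_printoptions(linewidth=220)
s5=pickle.load(open("scene5.pkl","rb"));lat=np.arange(.016,.044,.002)
for n,s,x0,x1 in(("init pointer",S,.008,.036),("init mark",S,.086,.102),("now",s5,.078,.106)):
    xs=np.arange(x0,x1,.001);P=profile(s,lat,.1125,xs)
    print(n);print("y\\x ",*["%3d"%round(x*1e3) for x in xs])
    for y,row in zip(lat,P):print("%4d"%round(y*1e3),*["%3d"%v for v in row])
E
```

```text
init pointer
y\x    8   9  10  11  12  13  14  15  16  17  18  19  20  21  22  23  24  25  26  27  28  29  30  31  32  33  34  35
  16  38  39  40  38  38  36  37  41  46  53  59  69  78  88  82  82  88  94  88  79  66  65  64  71  76  76  68  61
  18  23  24  25  26  27  27  27  29  40  53  69  80  88  93  99 110 118 126 124 131 147 152 153 154 153 147 148 152
  20  26  26  27  28  29  30  31  31  40  56  76  92  94  94  94 101 115 130 146 156 165 169 169 169 169 168 168 170
  22  32  34  36  38  38  37  36  34  32  54  79 105 114 111 108 116 135 151 165 169 170 170 170 169 169 169 169 169
  24  55  59  61  57  51  43  39  37  35  44  66  89 109 119 132 149 158 164 167 169 169 168 168 168 167 167 167 166
  26  87  98 106 100  82  60  38  36  33  31  49  71  91 112 130 151 168 169 169 169 169 168 167 167 167 168 168 168
  28 153 153 150 142 108  78  45  37  37  39  47  67  82  96 118 139 161 170 168 167 166 167 168 169 169 170 169 169
  30 170 160 149 135 110  82  56  36  45  56  67  79  89  96 109 131 148 157 158 161 167 170 170 171 171 171 170 170
  32 169 161 148 135 120 100  80  
[... 2771 characters left out ...]
 32 103 102 100  94  81  69  59  55  57  64  71  76  81  87  89  83  61  45  39  61  83 100 101 101 100  92  81  70
  34 100 100 100 100  86  71  55  62  74  91  97  97  98  93  82  68  57  54  52  61  78  94 100  99  99  91  77  62
  36  92 100  99  98  92  77  62  56  73  88 101 102 103 100  84  66  52  52  55  62  76  89 100  99  96  92  77  65
  38  92  99  99 100 103  91  76  58  65  80  97 105 105 102  89  67  46  47  62  76  87  94  98  99  91  79  66  65
  40 125 121 120 124 128 127 115 102  99 115 125 133 131 132 134 118 101  86 103 121 135 137 136 133 118 105  93 106
  42 161 159 159 164 168 168 161 156 154 159 165 165 165 164 164 162 161 159 160 164 169 171 170 166 161 154 151 154
```

```bash
python3 - <<'E'
from h import *
def mark(s,lat):
    xs=np.arange(.086,.105,.00025);return np.array([dip(xs,profile(s,[y],.112,xs)[0])[0] for y in lat])*1e3
def peg(s,x0,lat):
    xs=np.arange(x0-.012,x0+.012,.00025);o=[]
    for y in lat:
        p=profile(s,[y],.130,xs)[0];b=np.median(p);w=np.abs(p-b);w[w<.35*w.max()]=0;w*=np.abs(xs-xs[w.argmax()])<.006;o.append((w*xs).sum()/w.sum())
    return np.array(o)*1e3
np.set_printoptions(precision=1,suppress=True,linewidth=180)
ml=np.arange(.018,.038,.002)
for n,s in(("top",T),("scene",S)):
    lat=-np.arange(.020,.058,.004);a=mark(s,ml);b=peg(s,.065,lat);c=np.polyfit(lat,b,1)
    print(n,"mark",a.mean(),np.polyfit(ml*1e3,a,1)[0],"peg",b,"slope",c[0]/1e3,"at root",np.polyval(c,0))
    print(" D using peg at bar line / at mid:",np.mean(a)-np.polyval(c,0)+41,np.mean(a)-np.polyval(c,-.034)+41)
s5=pickle.load(open("scene5.pkl","rb"));lat=-np.arange(.046,.058,.003);print("now scene peg",peg(s5,.136,lat),"init",peg(S,.065,lat))
E
```

```text
top mark 96.4070371257505 -0.012651265065411558 peg [63.5 63.5 63.3 63.6 63.4 63.3 63.7 63.5 63.6 63.3] slope -2.5107285217820064e-05 at root 63.461745061448894
 D using peg at bar line / at mid: 73.94529206430161 73.94443841660421
scene mark 94.51276156072717 0.012768147909567108 peg [59.5 60.  59.8 59.2 59.5 59.5 59.1 59.6 59.7 71. ] slope -0.15051262836802332 at root 54.97165187343854
 D using peg at bar line / at mid: 80.54110968728864 75.42368032277584
now scene peg [125.5 135.1 133.7 135.7 145.2] init [59.2 59.7 59.7 71.  54.7]
```

From the top view, where the peg and mark profiles are clean and parallel, the distance is 73.9 mm. Direct scene reading of the pointer gives about 74.5 mm. I'll set the extension to 74.2 mm.

```bash
python3 - <<'E'
from h import *
from station import r
np.set_printoptions(precision=4,suppress=True,linewidth=220)
h=np.array([.525,-.1172,.313])+m*.0005
r.servo_line(h+bx*.0749,speed=.02);r.wait(.8);c=r.sense()
print((c["tcp_pos"]-h)@bx,(c["tcp_pos"]-h)@m,c["opening"],c["gripper_force"],c["contact_force"],c["clock"])
s=r.snapshot("scene");pickle.dump(s,open("scene6.pkl","wb"))
lat=np.arange(.020,.040,.002);xs=np.arange(.082,.106,.001);P=profile(s,lat,.1125,xs)
print("y\\x ",*["%3d"%round(x*1e3) for x in xs])
for y,row in zip(lat,P):print("%4d"%round(y*1e3),*["%3d"%v for v in row])
# plate still on the peg: bottom edge rows, dark rings
g=cv2.cvtColor(s["frame"],cv2.COLOR_RGB2GRAY)
a=pickle.load(open("scene4.pkl","rb"))
for q,e in((a,0),(s,.0742)):
    X=H+bx*(.0635+e)+m*.034+[0,0,.130-.0075-.067];u,v=proj(q,X).round().astype(int)
    print(u,v);print(cv2.cvtColor(q["frame"],cv2.COLOR_RGB2GRAY)[v-8:v+8:2,u-10:u+10])
E
```

```text
0.0741374239250004 0.00037791627301635947 0.030684381156111197 26.996950507164 [ 5.5369 -4.9912 -3.3168] 24.8417
y\x   82  83  84  85  86  87  88  89  90  91  92  93  94  95  96  97  98  99 100 101 102 103 104 105
  20  29  29  30  30  30  29  28  27  29  33  38  38  33  28  40  66  92 105 105 105 105 104 102 101
  22  27  33  41  43  42  38  36  32  28  30  31  31  34  40  49  67  83 100 103 104 106 105 105 105
  24  59  69  78  74  60  42  28  27  27  27  27  28  31  40  50  64  79  94 103 103 104 104 104 104
  26  95  97  99 100  78  53  30  27  27  27  28  30  33  44  58  77  89  98 105 106 105 105 104 102
  28 104 103 101  97  83  60  39  26  26  26  27  26  25  30  53  80 102 103 103 102 102 102 101 101
  30 103 101  93  81  64  48  34  28  31  36  42  41  34  23  42  69  98 105 105 104 102  98  92  91
  32 100  95  84  72  65  62  56  53  55  62  66  65  53  41  38  62  85 102 102 101 100  91  79  67
  34  91  78  64  67  75  90  94  92  91  86  76  64  54  52  50  60  78  96 101 102 102  93  77  61
  36  92  77  64  58  74  88 100 100 100  98  83  66  52  52  55  63  78  92 1
[... 769 characters left out ...]
2 151 170 171 171 169 167]]
295 285
[[178 124 100  98  97  89  99  69  86  66  92 102 101 101 102 101  96  98 100  98]
 [185 180 123  97 100  99 102 101  62  35  90 103 104 104 104  99  99  93  94  95]
 [178 176 176 125  96  96  97  99  88 100 105 102 103 104 100 100  97  98  93  97]
 [178 176 175 180 125 100 100 103  88  98 104 106 104 100 100  98  93  97  96  99]
 [172 170 175 175 125  91  94  98  91 101 105 101 100 104 101  96  94  98  97  97]
 [172 176 176 175 176 128 103 100 103 102 103 103 103 104 101 102  98 101 100 100]
 [181 179 176 170 172 127  97  99  97 100 102 103 103 103 101  90  92  91  96  93]
 [175 176 173 168 170 172 175 123  96  96  99 106 103 102 101  94  95  99  94  97]]
```

```bash
python3 -c "
from station import r
print(r.hand_in())"
```

```text
the job is handed in; nothing more can be done
None
```

I hung the plate by its eye on the peg, released and extended the boom to 74.1 mm, and handed in at about 25 s with the handle held and the button squeezed in; the pointer should be within about 1 mm of the long mark, but the hand-in call returned no verdict.

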